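# Index the pacemaker slide to the camera station

## Robot

A 6-joint arm with a two-finger parallel gripper is mounted at the origin on the work surface. World frame = base frame: x ahead of the robot, y to its left, z up, the work surface at z = 0. Lengths are in m, angles in rad, forces in N, time in s.
With the tool pointing down it reaches from about 0.275 to 0.725 m from the base axis. Payload 5.6 kg.
Tool frame: the origin (TCP) lies midway between the tips of the shut fingers; the grasp point (between the pads) lies 19 mm behind it; z points along the fingers, y is the line along which they close (so a half turn about z gives the same grasp; the last joint's range is limited). The gripper opens to 85 mm and grips with 20 to 120 N. Pads are 22 mm wide; open, the fingers measure 114 mm over their backs; the gripper's body (76 mm by 85 mm) begins 54 mm behind the grasp point. The pads swing forward as they close: fully open they stand 13 mm farther back than shut.
Start: joints at [-0.835, 0.255, 0.108, 0, -1.424, -0.285], TCP at [0.24, -0.495, 0.231] pointing down, gripper open.
Joint ranges: [-2.95, 2.95], [-1.21, 1.97], [-1.09, 1.5], [-2.87, 1.71], [-2.94, -0.07], [-3.05, 3.05]. Speed limits (rad/s): [2.57, 2.57, 3.14, 3.14, 3.14, 3.14].

## Interface

Orientations are given as a unit quaternion [x, y, z, w].
In Python, from cell import env, optics, spotter gives the robot as it stands.
- The arm moves only by the tool apply_moves, never from a script. Its argument "rows" is a list of rows, each a list of 3 entries, a list of its own where there are three numbers: the opening, from 0 (shut) to 1 (fully open), then the shift along the tool's x, y, z in m, then the turn about the tool's z in degrees. In form: [[gripper, [x, y, z], spin], ...]. A call has 1 to 10 rows; each row is the pose to reach, as a shift and turn from the pose commanded when the call began, along the tool's axes at that moment; what a row does not reach only later rows make up. A row lasts 1/8 s, in which the tool goes at most 62.5 mm and 10.7 degrees, less where a joint would pass 70% of its speed; a pose out of reach is approached as far as the arm can. A call with a gripper value outside its range is refused whole. The fingers move at their own pace and stop on an object; "grip_force" is the grip in N (left out, the last holds). Time passes only in rows, so rows that repeat a pose let the fingers close. It gives the time, the measured TCP pose, the force, the opening and the grip force at its end, in the units of the state.
- env.read_state(): the state, without advancing time (a new reading comes with each control period).
- optics.camera(name): name is "scene" or "top" or "wrist"; returns the picture (420x560x3 uint8, blue, green, red); there is no depth.
- optics.camera_info(name): a dict with "K" (3x3 intrinsics, pixels), "pose" (4x4, takes a point from camera to world coordinates); the wrist camera has in their place "tool_from_camera" (4x4, takes a point from camera to tool coordinates, whose origin is the TCP and whose axes are the flange's). Camera axes: x right, y up, looking along -z (the intrinsics and any distortion apply to the point x, -y, -z); pixel columns grow to the right and rows downward; lengths in m; the calibration is good to about 2 mm. A picture is of the moment at which its call begins: read the wrist's pose just before it. camera_info takes no time and is no camera call.
- env.job_done(): hands the job in; it is judged then, once.
Trained networks look in the newest picture that a camera, given by its name, has taken for a name from the list of things; names that differ only in an ending like _2 or _b are one class to them, and where a whole thing is asked for, a point or a joint stands for the part that bears it (a point fixed in the world has none). Each returns a list of dicts, best first, with "conf" (0 to 1); they miss things now and then, are a little off and sometimes report something else, mostly with a low value. They report only what shows in the picture. A call takes as long as a camera call. They do not tell look-alikes from the thing itself.
- spotter.recognise(camera, query): "point" ([x, y, z] in m, in world coordinates, good to about 4 mm: the middle of the surface that is visible of it).
- spotter.outline_of(camera, query): "region" (420x560 bool, what is visible of it).
The state is a dict: "time_s": time; "joint_pos": joint angles; "qvel": joint speeds; "tau": joint torques, N m; "tcp_pos": TCP position; "tcp_rot": TCP orientation; "wrist_force": force on the tool from outside, world axes, zero at the start; "wrist_torque": the same for the moment, N m; "finger_gap": finger opening in m; "gripper_force": force on a finger pad.
Only numpy, scipy, OpenCV 4.12 (cv2) and the standard library are available. Lean on these libraries where they do the work, as an engineer would, in place of code of your own. Each camera call takes 0.05 s, during which the arm holds its last target. There are 200 camera calls.

## Task

The pacemaker lies in the nest of the indexing slide, pinned at the middle station. Pull up the round plunger knob on its carriage, move the carriage one hole along to the inspection camera (the one with the lens, not the dial gauge) so that the pacemaker stands squarely in front of the lens, and let the spring plunger snap fully home in that hole. The pacemaker must stay in its nest, and the things lying about must stay where they are.

Things in the scene. Friction and masses are not known exactly. Their poses are not given: they have to be found in the camera images.
- slide_base: Fixed base of the indexing slide: aluminium plate 12 mm thick, x -105 to +175, y -190 to +190 mm from its origin, which lies on the bench under the middle of the slide. y = direction of travel, x from the plunger's side to the instruments. A steel strip (top 28 mm high, 28 mm wide) at x -64 mm has 12 mm holes at y -100, -50, 0, 50, 100 mm. End stops at y +-166 mm, 38 mm high.
- carriage (a joint): Travel of the carriage along slide_base's +y, in m; 0 = middle station, where it starts pinned (1 mm play either way); stations every 0.050; ends at +-0.112. Aluminium plate 90 x 90 mm with a lug 36 mm wide (y) under the plunger, tops 45 mm above the bench; grey nest block 80 x 72 (y) mm on it, top 58 mm. With the pin out it slides at 2 N, riding on the strip 3 N, plus 30 N per m/s.
- plunger (a joint): Height of the knob above its seated place, in m: 0 = pin home in a hole, 0.010 = pin's round end just clear, on the strip's top, 0.015 = upper stop. A spring pulls it down, 5 N at 0 and 9 N at the stop (damped): let go between holes, it rides on the strip and snaps in by itself over the next hole (it draws itself in from about 2 mm off). Pinned, the carriage cannot move.
- knob (a point): Centre of the round black plunger knob on the carriage's lug, at x -64 mm of slide_base, axis upright; 76 mm above the bench when seated. 28 mm across from 5 mm below to 9 mm above this point, tapering to 19 mm at its underside 16 mm below; top 12 mm above. Steel sleeve 17 to 21 mm across beneath it; lug's top 31 mm below this point. Pushed sideways, the knob carries the carriage along.
- nest (a point): Middle of the nest's pocket on the carriage, 54 mm above the bench, where the middle of the pacemaker belongs. The pocket leaves the pacemaker about 1.5 mm of play.
- pacemaker_mid (a point): Middle of the loose titanium pacemaker (53 x 46 x 8 mm, 30 g) lying flat in the nest, its white header towards the instruments.
- camera: Fixed inspection camera on the slide's plate: grey box 46 x 40 x 40 mm with a round black lens 36 mm across looking level along the camera's -x, across the slide. Origin under its foot, 12 mm above the bench, in line with the lens; axes parallel to slide_base's. It stands at x 135 mm, y +50 or -50 mm of slide_base; top 74 mm above the bench.
- gauge: Fixed dial gauge: round dial 56 mm across facing up, with a thin stylus towards the slide, on a black block. Origin under its foot, placed like the camera's, at the station on the other side of the middle. Top 64 mm above the bench.
- header: Loose white connector header, 22 to 27 x 40 x 11 mm, lying on the slide's plate near a front corner. Origin at its underside.
- loupe: Loose black eye loupe, 39 mm across at its foot, 32 mm high, narrowing to a 27 mm lens end, standing on the slide's plate near the other front corner. Origin at its underside.
- jar: Loose squat glass specimen jar with steel lid, 68 mm across, 54 mm high, on the bench. Origin at its underside.
- tweezers: Loose steel tweezers, 125 mm long, lying flat on the bench between robot and slide. Origin at the middle.
- driver: Loose black-handled screwdriver, 160 mm long, lying on the bench. Origin at the middle of its underside.
Things that resemble listed ones, but are neither listed nor needed, are in the scene too. Leave any blue, purple or yellow look-alike of the part that bears pacemaker_mid alone.

How it is judged:
On the way:
1. The plunger is pulled clear of the middle hole (knob up at least 9 mm, the carriage still within 4 mm of the middle station) (value of joint plunger above 0.009 m and value of joint carriage between -0.004 and 0.004 m).
At the end, for the whole second after the job is handed in: The nest's middle is within 3 mm of the camera's lens axis along the slide, the plunger is home (knob within 2 mm of its seated height) and the carriage at rest, with the pacemaker still in its nest (middle within 5 mm of the pocket's middle) (y of nest in the frame of camera between -0.003 and 0.003 m and value of joint plunger below 0.002 m and velocity of joint carriage between -0.005 and 0.005 m/s and distance between pacemaker_mid and nest below 0.005 m); the robot touches nothing.
It fails at once if the pacemaker leaves its nest (its middle over 8 mm from the pocket's middle) (distance between pacemaker_mid and nest above 0.008 m).
It fails at once if the header, loupe, jar, tweezers or screwdriver is moved more than 20 mm (distance of any of header, loupe, jar, tweezers, driver from where it was at the start of the episode above 0.02 m).
It also fails if it takes over 32 s, if anything falls off the work surface, if the arm or the gripper's body presses on something with over 40 N, if the wrist force passes 120 N, or if a joint passes its speed limit or range.

## Working session

There is one attempt and no reset: what is moved stays moved. The work goes in short steps, Python scripts to look and compute and a tool call to move; the robot and the scene stay as the last step left them, time stands still between calls to the robot, and variables do not carry over. Pictures are saved under pics/ and viewed, at most 10 in all, crops included, and the job is handed in when it is done.

Besides the shell and the picture viewer there is one more tool, called as name(argument=value, ...), one argument or row to a line, values as JSON. apply_moves: Moves the arm, as the interface text tells. Its arguments: {"type":"object","properties":{"rows":{"type":"array","items":{"type":"array"}},"grip_force":{"type":"number"}},"required":["rows"]}

```bash
mkdir -p pics
python3 - <<'E'
from cell import env,optics,spotter
import cv2,numpy as np
for c in ["scene","top"]:
    im=optics.camera(c); cv2.imwrite(f"pics/{c}0.png",im)
    i=optics.camera_info(c); print(c,np.round(i["K"],1).tolist(),np.round(i["pose"],3).tolist(),[k for k in i])
    for q in ["slide_base","knob","camera","gauge","pacemaker_mid"]:
        print(q,[(np.round(r["point"],3).tolist(),round(r["conf"],2)) for r in spotter.recognise(c,q)[:3]])
s=env.read_state();print(s["time_s"],s["tcp_pos"],s["tcp_rot"],s["wrist_force"])
E
```

```text
scene [[467.1, 0.0, 277.3], [0.0, 467.1, 213.8], [0.0, 0.0, 1.0]] [[-0.688, -0.494, 0.531, 0.984], [0.726, -0.478, 0.495, 0.475], [0.009, 0.726, 0.688, 0.726], [0.0, 0.0, 0.0, 1.0]] ['K', 'pose']
slide_base []
knob [([0.476, 0.12, 0.087], 0.53)]
camera [([0.654, 0.02, 0.066], 0.97), ([0.475, 0.122, 0.087], 0.7), ([0.381, -0.147, 0.027], 0.64)]
gauge [([0.676, 0.111, 0.058], 0.65)]
pacemaker_mid [([0.461, 0.379, 0.01], 0.96), ([0.652, -0.234, 0.007], 0.87), ([0.306, 0.22, 0.009], 0.7)]
top [[456.0, 0.0, 282.9], [0.0, 456.0, 213.3], [0.0, 0.0, 1.0]] [[0.02, 0.993, -0.117, 0.39], [-1.0, 0.018, -0.021, 0.021], [-0.019, 0.118, 0.993, 1.221], [0.0, 0.0, 0.0, 1.0]] ['K', 'pose']
slide_base [([0.551, 0.081, 0.009], 0.84)]
knob [([0.463, 0.121, 0.089], 0.55)]
camera [([0.634, 0.01, 0.074], 0.86)]
gauge [([0.661, 0.104, 0.064], 0.89)]
pacemaker_mid [([0.533, 0.097, 0.056], 0.89), ([0.648, -0.227, 0.005], 0.87), ([0.307, 0.222, 0.008], 0.72)]
0.6 [ 0.23964298 -0.49501998  0.23126353] [-2.23491024e-01  9.74705987e-01  2.67208772e-05  7.30797807e-06] [-0.61729531  0.65787126  0.59328069]
```

View pics/top0.png

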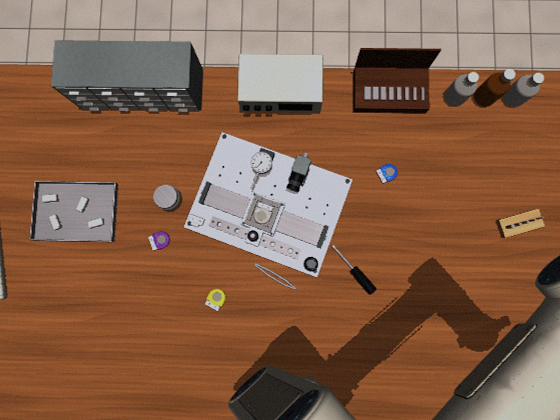

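View pics/scene0.png

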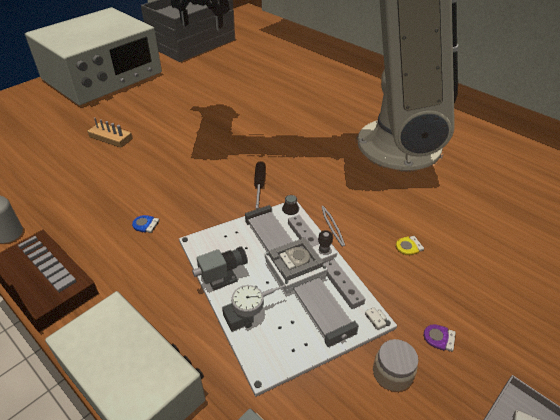

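The top view shows the slide turned about -20°, with the knob at (253,236). The camera is at (300,172), which is the slide's -y side. The dial gauge at (262,160) is on the +y side. Next I'll measure the slide's pose.

```bash
cat > h.py <<'E'
import numpy as np,cv2
from cell import env,optics,spotter
from scipy.spatial.transform import Rotation as R
def ray(uv,K,P):
    d=np.array([(uv[0]-K[0,2])/K[0,0],-(uv[1]-K[1,2])/K[1,1],-1.]); return P[:3,3],P[:3,:3]@d
def onz(uv,z,K,P):
    o,d=ray(uv,K,P); return o+d*(z-o[2])/d[2]
def goal(p,yaw_y):   # world TCP goal, wanted azimuth (deg) of tool y -> shift in tool axes, spin
    s=env.read_state(); r=R.from_quat(s["tcp_rot"]); m=r.as_matrix()
    a=np.degrees(np.arctan2(m[1,1],m[0,1])); sp=(a-yaw_y+90)%180-90
    return np.round(r.inv().apply(np.array(p)-s["tcp_pos"]),4),round(sp,2)
E
python3 - <<'E'
from h import *
optics.camera("top");i=optics.camera_info("top");K,P=np.array(i["K"]),np.array(i["pose"])
m=spotter.outline_of("top","slide_base")[0]["region"].astype(np.uint8)
c=max(cv2.findContours(m,0,2)[0],key=cv2.contourArea)
w=np.array([onz(p[0],.012,K,P)[:2] for p in cv2.convexHull(c)],np.float32)
(cx,cy),sz,ang=cv2.minAreaRect(w*1000);print(cx,cy,sz,ang)
b=cv2.boxPoints(((cx,cy),sz,ang));print(b.round())
E1=b[1]-b[0];E2=b[2]-b[1];L=E1 if np.linalg.norm(E1)>np.linalg.norm(E2) else E2
L=L/np.linalg.norm(L);L*=np.sign(L[1]);X=np.array([L[1],-L[0]])
o=np.array([cx,cy])-35*X; k=o-64*X
print("ydir az",np.degrees(np.arctan2(L[1],L[0])),"origin",o,"knob",k)
pts=[]
for cam in["top","scene"]:
    optics.camera(cam);i=optics.camera_info(cam);K,P=np.array(i["K"]),np.array(i["pose"])
    m=[r for r in spotter.outline_of(cam,"knob")]
    for r in m[:2]:
        v,u=np.nonzero(r["region"]);print(cam,r["conf"],len(u),u.mean(),v.mean(),onz((u.mean(),v.mean()),.078,K,P))
    for q in["camera","gauge"]:
        for r in spotter.outline_of(cam,q)[:1]:
            v,u=np.nonzero(r["region"]);p=onz((u.mean(),v.mean()),.055,K,P)[:2]*1000-o;print(q,p@X,p@L)
s=env.read_state();print(s["time_s"])
print(goal([k[0]/1000,k[1]/1000,.2],np.degrees(np.arctan2(L[1],L[0]))))
E
```

```text
560.0955200195312 88.36398315429688 (381.87994384765625, 282.7420349121094) 70.43877410888672
[[ 363.  -44.]
 [ 629. -139.]
 [ 757.  221.]
 [ 491.  316.]]
ydir az 70.43877 origin [527.11557388 100.08247471] knob [466.80938339 121.51057339]
top 0.42 107 252.00934579439252 235.78504672897196 [0.46709257 0.12231138 0.078     ]
camera 135.56424678869445 -50.02748274918852
gauge 125.10886950488934 49.566822125678364
scene 0.6 191 325.19895287958116 237.9476439790576 [0.46839587 0.12065992 0.078     ]
scene 0.47 1859 395.49273803119956 364.6062399139322 [0.59941477 0.36410653 0.078     ]
camera 138.85889999694038 -42.91416021456678
gauge 132.46523083190957 57.82627838330859
1.1
(array([-0.4731,  0.456 ,  0.0313]), np.float64(45.39))
```

The sources agree: knob at (0.467, 0.1215), slide y at azimuth 70.4°, camera at the -50 station. Now I'll move above it.

apply_moves(
  rows=[
    [1,[-0.045,0.043,0],5],
    [1,[-0.09,0.086,0],10],
    [1,[-0.135,0.13,0],15],
    [1,[-0.18,0.173,0],20],
    [1,[-0.225,0.217,0],25],
    [1,[-0.27,0.26,0],30],
    [1,[-0.315,0.303,0],35],
    [1,[-0.36,0.347,0.01],40],
    [1,[-0.405,0.39,0.02],45.4],
    [1,[-0.44,0.425,0.03],45.4],
  ],
)

```text
time_s: 2.35
tcp_pos: [0.451, 0.0815, 0.2012]
tcp_rot: [0.17, 0.985, 0.0, 0.0]
wrist_force: [1.3, -0.9, 1.2]
finger_gap: 0.0853
gripper_force: 0.0
```

apply_moves(
  rows=[
    [1,[0,0.046,0.01],0],
    [1,[0,0.046,0.03],0],
    [1,[0,0.046,0.03],0],
  ],
)

```text
time_s: 2.72
tcp_pos: [0.465, 0.1224, 0.1699]
tcp_rot: [0.17, 0.986, -0.001, -0.001]
wrist_force: [0.1, -0.4, 0.6]
finger_gap: 0.0855
gripper_force: 0.0
```

Run:
```python
from h import *
s=env.read_state();im=optics.camera("wrist");cv2.imwrite("pics/w1.png",im)
i=optics.camera_info("wrist");K=np.array(i["K"]);T=np.eye(4);T[:3,:3]=R.from_quat(s["tcp_rot"]).as_matrix();T[:3,3]=s["tcp_pos"]
P=T@np.array(i["tool_from_camera"]);print(K.round(1).tolist(),np.round(i["tool_from_camera"],3).tolist())
for q in["knob","pacemaker_mid"]:
  for r in spotter.outline_of("wrist",q)[:2]:
    v,u=np.nonzero(r["region"]);print(q,r["conf"],len(u),u.mean(),v.mean(),onz((u.mean(),v.mean()),.084 if q=="knob" else .057,K,P))
print(s["time_s"],s["tcp_pos"],goal([.467,.1215,.06],70.4))
```

```text
[[324.8, 0.0, 284.4], [0.0, 324.8, 207.6], [0.0, 0.0, 1.0]] [[-0.0, 0.962, 0.272, 0.069], [1.0, 0.001, -0.001, 0.0], [-0.001, 0.272, -0.962, -0.143], [0.0, 0.0, 0.0, 1.0]]
knob 0.96 1144 283.6276223776224 216.33828671328672 [0.46706559 0.12134138 0.084     ]
pacemaker_mid 0.79 2577 283.8696158323632 277.89445091191305 [0.52780298 0.09982857 0.057     ]
pacemaker_mid 0.78 1928 542.082468879668 90.45954356846472 [0.44689815 0.33197375 0.057     ]
2.725 [0.46496019 0.12244711 0.16990885] (array([-0.0007, -0.0006,  0.1123]), np.float64(0.0))
```

View pics/w1.png

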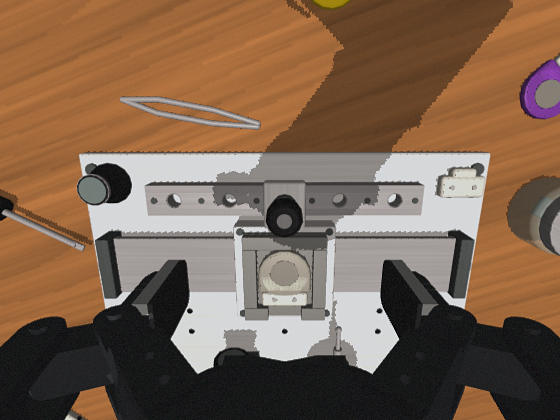

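The wrist view has the knob at (284,216), where it was expected. The camera lens shows lower left, on the tool -y side. I'll go down and grip.

apply_moves(
  rows=[
    [0.8,[-0.001,-0.001,0.05],0],
    [0.7,[-0.001,-0.001,0.1],0],
    [0.6,[-0.001,-0.001,0.112],0],
    [0.4,[-0.001,-0.001,0.112],0],
    [0.2,[-0.001,-0.001,0.112],0],
    [0.2,[-0.001,-0.001,0.112],0],
    [0.2,[-0.001,-0.001,0.112],0],
    [0.2,[-0.001,-0.001,0.112],0],
  ],
  grip_force=50,
)

```text
time_s: 3.88
tcp_pos: [0.468, 0.1217, 0.0614]
tcp_rot: [0.17, 0.985, 0.001, 0.002]
wrist_force: [-1.4, -1.8, 6.5]
finger_gap: 0.0263
gripper_force: 49.8
```

apply_moves(
  rows=[
    [0.2,[0,0,-0.005],0],
    [0.2,[0,0,-0.01],0],
    [0.2,[0,0,-0.015],0],
    [0.2,[0,0,-0.016],0],
    [0.2,[0,0,-0.016],0],
  ],
)

```text
time_s: 4.5
tcp_pos: [0.4678, 0.1217, 0.0755]
tcp_rot: [0.17, 0.985, 0.001, 0.001]
wrist_force: [6.6, -1.1, -9.0]
finger_gap: 0.0264
gripper_force: 49.7
```

Run:
```python
from h import *
s=env.read_state();print(s["tcp_pos"],s["wrist_force"],s["finger_gap"])
im=optics.camera("scene");cv2.imwrite("pics/s2.png",cv2.resize(im[190:310,230:390],None,fx=4,fy=4,interpolation=2))
im=optics.camera("wrist");cv2.imwrite("pics/w2.png",im)
```

```text
[0.46783782 0.12170152 0.07551864] [ 6.63280811 -1.13426447 -8.9781991 ] 0.02642460333407543
```

View pics/s2.png

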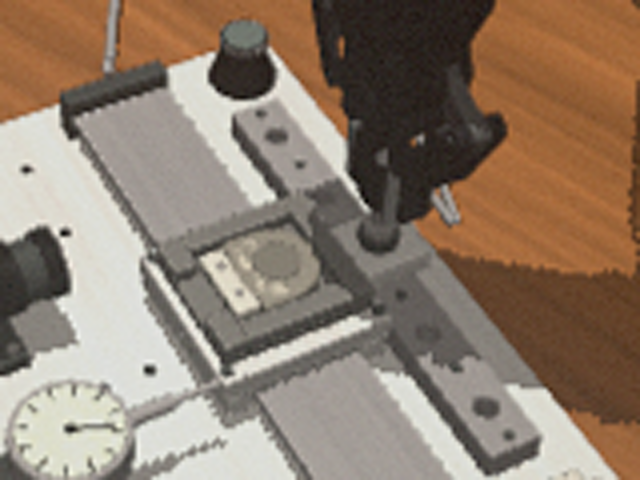

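The plunger is up about 14 mm: the spring pull reads 9 N and the shaft shows below the knob. The pacemaker is still in its nest. I'll move 50 mm along tool -y.

apply_moves(
  rows=[
    [0.2,[0,-0.003,0],0],
    [0.2,[0,-0.009,0],0],
    [0.2,[0,-0.016,0],0],
    [0.2,[0,-0.023,0],0],
    [0.2,[0,-0.03,0],0],
    [0.2,[0,-0.037,0],0],
    [0.2,[0,-0.043,0],0],
    [0.2,[0,-0.048,0],0],
    [0.2,[0,-0.05,0],0],
    [0.2,[0,-0.05,0],0],
  ],
)

```text
time_s: 5.85
tcp_pos: [0.4512, 0.0745, 0.0756]
tcp_rot: [0.17, 0.985, 0.001, 0.001]
wrist_force: [6.9, -1.7, -9.0]
finger_gap: 0.0266
gripper_force: 49.8
```

apply_moves(
  rows=[
    [0.2,[0,0,0.004],0],
    [0.2,[0,0,0.008],0],
    [0.2,[0,0,0.012],0],
    [0.2,[0,0,0.014],0],
    [0.2,[0,0,0.014],0],
  ],
)

```text
time_s: 6.48
tcp_pos: [0.4512, 0.0745, 0.0618]
tcp_rot: [0.17, 0.985, 0.001, 0.001]
wrist_force: [5.9, -1.4, -5.6]
finger_gap: 0.0265
gripper_force: 50.0
```

The pin is in: the knob is down 13.8 mm and the pull is 5.6 N, which is the spring at its seat. I'll release and back off.

apply_moves(
  rows=[
    [0.5,[0,0,0.0],0],
    [0.8,[0,0,0.0],0],
    [0.8,[0,0,0.0],0],
    [0.8,[0,0,0.0],0],
    [0.8,[0,0,-0.03],0],
    [0.8,[0,0,-0.08],0],
    [0.8,[0,0,-0.12],0],
    [0.8,[0,0,-0.12],0],
  ],
)

```text
time_s: 7.48
tcp_pos: [0.4517, 0.0749, 0.1847]
tcp_rot: [0.17, 0.985, 0.002, 0.003]
wrist_force: [-1.0, 0.7, -0.1]
finger_gap: 0.068
gripper_force: 0.0
```

Run:
```python
from h import *
s=env.read_state();im=optics.camera("wrist")
i=optics.camera_info("wrist");K=np.array(i["K"]);T=np.eye(4);T[:3,:3]=R.from_quat(s["tcp_rot"]).as_matrix();T[:3,3]=s["tcp_pos"]
P=T@np.array(i["tool_from_camera"])
L=np.array([np.cos(np.radians(70.4)),np.sin(np.radians(70.4))])
for q in["knob","pacemaker_mid"]:
  for r in spotter.outline_of("wrist",q)[:1]:
    v,u=np.nonzero(r["region"]);p=onz((u.mean(),v.mean()),.084 if q=="knob" else .057,K,P);print(q,r["conf"],len(u),p,(p[:2]-[.527,.100])@L)
im2=optics.camera("scene")
a=cv2.resize(im2[190:310,230:390],(400,300),interpolation=2);b=cv2.resize(im,(400,300))
cv2.imwrite("pics/f.png",np.hstack([a,b]));print(s["tcp_pos"],s["wrist_force"],s["time_s"])
```

```text
knob 0.91 1055 [0.45123061 0.07485466 0.084     ] -0.04910531514725932
pacemaker_mid 0.67 230 [0.33717703 0.19332057 0.057     ] 0.024236921835609576
[0.45170261 0.07486832 0.18466319] [-0.99408129  0.65098026 -0.07849429] 7.475
```

View pics/f.png

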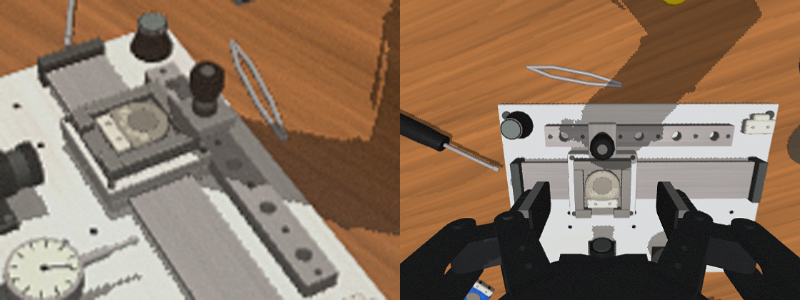

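The right half shows the knob at (601,148) and the nest at (602,185), both directly in line with the lens at (601,245). The pacemaker is in its nest, the gripper is clear, and the knob's measured position fits its seated height. I'll hand it in.

```bash
python3 -c "
from cell import env
print(env.job_done())"
```

```text
the job is handed in; nothing more can be done
None
```

The carriage is pinned at the inspection camera's station with the plunger home and the pacemaker in its nest. The gripper is clear, and I handed the job in at about 7.5 s; no verdict came back.

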